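# Unclip the drilling template and set it on the fixture's pins

## Robot

A 6-joint arm with a two-finger parallel gripper is mounted at the origin on a cart in front of the work surface, level with it; the furniture and walls round the work are solid. World frame = base frame: x ahead of the robot, y to its left, z up, the work surface at z = 0. Lengths are in mm, angles in rad, forces in N, time in s.
With the tool pointing down it reaches from about 325 to 1000 mm from the base axis. Payload 5.1 kg.
Tool frame: the origin (TCP) lies midway between the tips of the shut fingers; the grasp point (between the pads) lies 19 mm behind it (manip.pinch_z is the z of the grasp point in the tool frame, in mm); z points along the fingers, x is the direction in which the jaws open and shut, and the axes are right-handed (so a half turn about z gives the same grasp; the last joint's range is limited). The gripper opens to 85 mm and grips with 20 to 120 N. Pads are 22 mm wide; open, the fingers measure 114 mm over their backs; the gripper's body (76 mm by 85 mm) begins 54 mm behind the grasp point. The pads swing forward as they close: fully open they stand 13 mm farther back than shut.
Start: joints at [-1.409, 0.124, 1.65, -0, 1.367, -0.083], TCP at [157.503, -630.617, 231.322] pointing down, gripper open.
Joint ranges: [-2.61, 2.61], [-1.02, 2.33], [0.03, 2.71], [-1.35, 4.49], [0.32, 2.68], [-2.91, 2.91]. Speed limits (rad/s): [2.57, 2.57, 3.14, 3.14, 3.14, 3.14].

## Interface

Orientations are given as a unit quaternion [x, y, z, w].
In Python, from plant import manip, effector, camera, ticket, models gives the robot as it stands. The module is installed in compiled form; this text tells all that it offers. Calls block until the motion is done:
- manip.move_pose(position, orientation): joint-space move of the TCP to a pose.
- manip.move_straight(position, orientation=None, vel=150, stop_force=None): straight line of the TCP; orientation=None keeps the orientation; vel is the mean speed in mm/s. With stop_force (N) it stops when the force on the tool has changed by that much, and returns True; else False.
- manip.movej(angles): joint-space move.
- effector.let_go() and effector.grasp(): open the fingers fully, or close them until they stop; the grip force is fixed at half the most.
- manip.wait(seconds).
- manip.inverse_kinematics(position, orientation): joint angles nearest the present ones, or None.
- camera(name): name is "scene" or "top" or "wrist"; returns a dict with "pixels" (480x640x3 uint8, red, green, blue), "depth" (480x640 float32, mm along the optical axis (not along the pixel's ray), 0 where there is no reading), "camera_matrix" (3x3 intrinsics, pixels), "k1" (the pictures are not rectified: a ray, as slopes to the right and down, at radius r is drawn at 1 + k1 r^2 times it, then the intrinsics apply), "extrinsics" (4x4, takes a point from camera to world coordinates); the wrist camera has in their place "T_tool_cam" (4x4, takes a point from camera to tool coordinates, whose origin is the TCP and whose axes are the tool frame's). Camera axes: x right, y up, looking along -z (the intrinsics and any distortion apply to the point x, -y, -z); pixel columns grow to the right and rows downward; lengths in mm; the calibration is good to about 2 mm. A picture is of the moment at which its call begins: read the wrist's pose just before it.
A pose or a line that the arm cannot do raises manip.IKError and nothing moves.
- ticket.close_job(): hands the job in, once; it reports no verdict.
Trained networks look in a picture, given as the dict that the camera call returned (one of the last four; its "shot" number tells which), for a name from the list of things; names that differ only in an ending like _2 or _b are one class to them, and where a whole thing is asked for, a point or a joint stands for the part that bears it (a point fixed in the world has none). Each returns a list of dicts, best first, with "score" (0 to 1); they miss things now and then, are a little off and sometimes report something else, mostly with a low value. They report only what shows in the picture. A call takes as long as a camera call.
- models.masks_of(picture, name): "pixels" (480x640 bool, what is visible of it).
- models.spot_point(picture, name): "location" ([x, y, z] in mm, in world coordinates, good to about 4 mm: a listed point, or the origin of a listed thing).
Readings, each from a call of its own:
- manip.get_time_s(): time.
- manip.get_joints(): joint angles.
- manip.get_joint_vel(): joint speeds.
- manip.get_joint_torque(): joint torques, N m.
- manip.get_tcp_pos(): TCP position.
- manip.get_tool_rot(): TCP orientation.
- manip.get_contact_force(): force on the tool from outside, world axes, zero at the start.
- manip.get_moment(): the same for the moment, N m.
- manip.get_opening(): opening from 0.0 (shut) to 1.0 (fully open).
Only numpy, scipy, OpenCV 4.12 (cv2) and the standard library are available. Lean on these libraries where they do the work, as an engineer would, in place of code of your own. Each camera call takes 0.05 s, during which the arm holds its last target.

## Task

Squeeze the two orange sprung tabs of the blue drilling template together to unclip it from its grey cradle and lift it out. Then put it over both upright pins of the pale aluminium drilling fixture (either way round), lower it until it lies fully home on the shoulders, and only then let go of the tabs. Leave the other things on the bench where they are.

Things in the scene. Friction and masses are not known exactly. Their poses are not given: they have to be found in the camera images.
- grip (a point): Grip point of the loose drilling template (0.4 kg): half-way between its two orange tabs, 50 mm above its underside. x along its length, y from tab to tab, z up. A black block 36 x 28 mm (x, y) stands between the tabs, its top 16 mm above this point. Pinching both tabs along y from above, finger ends no deeper than 25 mm below this point, frees and holds the template
- plate_mid (a point): centre of the underside of the template's blue plate, 50 mm below the grip point, same axes. The plate is 150 x 69 x 8 mm (x, y, z), with a 13 mm round through hole 55 mm to either side of the centre along x
- tab_a_face (a point): upright outer face of the orange tab on the template's +y side, moving with it: 28 mm from the grip point when free (56 mm over both tabs), 21 mm at its stop (42 mm over both). The face is 30 mm wide along x, from 40 mm below to 22 mm above this point. A hook at its foot points 12 mm outward, 35 to 40 mm below this point
- tab_b_face (a point): the same point on the tab on the -y side
- tab_a (a joint): how far the tab on the template's +y side is squeezed inward, m: 0 free (sprung out), 0.007 at its stop; its hook is clear of the catch beyond about 0.005. Spring 4 N at 0, 7.5 N at the stop
- tab_b (a joint): the same for the tab on the template's -y side
- cradle: fixed grey cradle in which the template starts snapped in: base 190 x 116 x 12 mm, origin at the centre of its underside on the bench, x along its length, y across, z up. The template's underside rests 18 mm above the origin, axes parallel, with about 1.5 mm play all round between black ledges 26 mm high
- catch_mid (a point): point half-way between the cradle's two steel catches, level with their tops, 39 mm above the bench. The catches stand at 36 to 52 mm to either side along y, 32 mm long along x, and overhang the hooks by 4 mm; free hooks cannot be pulled up past them
- pin_mid (a point): on the fixed aluminium drilling fixture (base 180 x 100 x 14 mm): half-way between its two pins, level with their shoulders, 24 mm above the bench; the template's underside rests there when home. x runs from pin to pin, z up. The upright steel pins, 55 mm to either side along x, are 10 mm thick, rise 28 mm above the shoulders and taper over the top 10 mm to 4 mm
- marker_black: bystander: black-capped white paint marker, 129 mm long, lying on the bench between cradle and fixture; origin under its middle
- screwdriver_yel: bystander: screwdriver with yellow handle, 177 mm long, lying on the bench
- grease_tin: bystander: green tin with a pale lid, 62 mm across and 42 mm high, standing at the bench's right front corner
- side_cutters: bystander: red-handled side cutters, 151 mm long, lying on the right of the bench

How it is judged:
By the outcome, as a careful person would: the job done as asked, in the order asked, and still so for the second after the job is handed in, with the robot touching nothing.
It also fails if it takes over 45 s, if anything falls off the work surface, if the arm or the gripper's body presses on something with over 40 N, if the wrist force passes 120 N, or if a joint passes its speed limit or range.

## Working session

There is one attempt and no reset: what is moved stays moved. The work goes in short steps, each a Python script; the robot and the scene stay as the last script left them, time stands still between calls to the robot, and variables do not carry over. Pictures are saved under pics/ and viewed, and the job is handed in when it is done.

```bash
mkdir -p pics; cat > h.py <<'E'
import numpy as np, cv2
from plant import manip, effector, camera, ticket, models
def save(p,n): cv2.imwrite(f'pics/{n}.png', cv2.cvtColor(p['pixels'],cv2.COLOR_RGB2BGR))
def toworld(p,uv,depth,T=None):
    K=np.array(p['camera_matrix']);T=np.array(p['extrinsics']) if T is None else T
    d=np.array([[(uv[0]-K[0,2])/K[0,0]],[(uv[1]-K[1,2])/K[1,1]]]).ravel()
    s=d.copy()
    for _ in range(10): s=d/(1+p['k1']*(s@s))
    c=np.array([s[0]*depth,-s[1]*depth,-depth,1]); return (T@c)[:3]
def cloud(p,mask,T=None):
    K=np.array(p['camera_matrix']);T=np.array(p['extrinsics']) if T is None else T
    v,u=np.nonzero(mask&(p['depth']>0)); z=p['depth'][v,u].astype(float)
    d=np.stack([(u-K[0,2])/K[0,0],(v-K[1,2])/K[1,1]],1); s=d.copy()
    for _ in range(10): s=d/(1+p['k1']*(s**2).sum(1,keepdims=True))
    c=np.stack([s[:,0]*z,-s[:,1]*z,-z,np.ones_like(z)],1); return (c@T.T)[:,:3]
E
python3 - <<'E'
from h import *
print(manip.get_time_s(), manip.get_tool_rot(), manip.pinch_z)
for n in ['top','scene']:
    p=camera(n); save(p,n+'0'); print(n,np.round(p['extrinsics'],3).tolist(),p['k1'])
    for k in ['grip','plate_mid','tab_a_face','cradle','catch_mid','pin_mid','marker_black']:
        print(k,[(np.round(r['location'],1).tolist(),round(r['score'],2)) for r in models.spot_point(p,k)[:3]])
E
```

```text
0.0 [ 7.88147300e-01 -6.15485808e-01 -7.37968281e-04 -7.13527684e-04] -18.700000000000003
top [[0.026, 0.991, -0.133, 345.589], [-1.0, 0.026, -0.001, -71.292], [0.002, 0.133, 0.991, 1195.613], [0.0, 0.0, 0.0, 1.0]] -0.1326647853713156
grip [([468.3, -194.7, 73.4], 0.88), ([467.1, -192.2, 21.9], 0.63)]
plate_mid [([467.2, -188.5, 20.6], 0.91)]
tab_a_face [([455.9, -166.4, 71.3], 0.67)]
cradle [([466.7, -191.5, 4.1], 0.95)]
catch_mid [([466.1, -193.8, 43.9], 0.86)]
pin_mid [([507.5, 195.4, 25.1], 0.93)]
marker_black [([471.0, 2.0, -1.4], 0.64)]
scene [[-0.672, 0.437, -0.598, -366.893], [-0.741, -0.404, 0.537, 705.67], [-0.007, 0.804, 0.595, 945.006], [0.0, 0.0, 0.0, 1.0]] -0.12442482207585202
grip [([462.8, -194.9, 66.8], 0.67), ([452.8, -166.3, 69.4], 0.39)]
plate_mid [([466.4, -192.8, 18.1], 0.58)]
tab_a_face [([453.5, -168.2, 69.4], 0.7)]
cradle [([464.7, -191.9, -5.7], 0.94), ([511.0, 191.4, 22.3], 0.49), ([476.1, 3.3, -0.4], 0.19)]
catch_mid [([463.3, -191.6, 36.2], 0.78), ([466.3, -193.6, 64.6], 0.54)]
pin_mid [([510.6, 192.6, 22.4], 0.66)]
marker_black [([478.9, -1.8, -0.8], 0.72)]
```

View pics/top0.png

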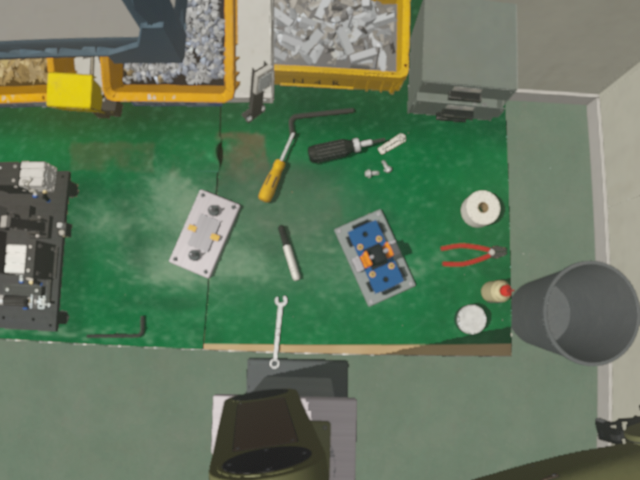

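View pics/scene0.png

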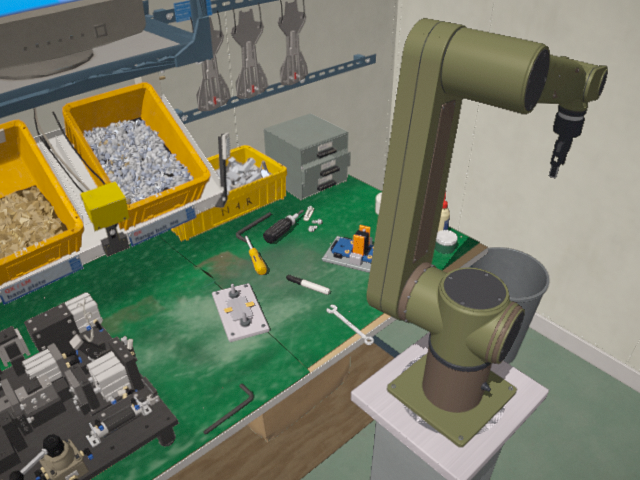

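The top picture shows the cradle with the template at about (375,257), long axis about 30° from world x. The fixture is at about (206,234), the marker at (289,252). Next I'll look closely at both with the wrist camera, fixture first.

```bash
cat >> h.py <<'E'
from scipy.spatial.transform import Rotation as R
def q(phi):
    c,s=np.cos(phi),np.sin(phi)
    return R.from_matrix(np.array([[c,s,0],[s,-c,0],[0,0,-1.]])).as_quat()
def tooltf():
    T=np.eye(4);T[:3,:3]=R.from_quat(manip.get_tool_rot()).as_matrix();T[:3,3]=manip.get_tcp_pos();return T
def wrist(n):
    T=tooltf();p=camera('wrist');T=T@np.array(p['T_tool_cam']);save(p,n);np.savez(f'pics/{n}.npz',T=T,**{k:p[k] for k in('pixels','depth','camera_matrix','k1','T_tool_cam')})
    return p,T
E
python3 - <<'E'
from h import *
r=R.from_quat(manip.get_tool_rot()).as_matrix();print(np.round(r,2).tolist())
p=camera('wrist');print(np.round(p['T_tool_cam'],2).tolist(),np.array(p['camera_matrix']).tolist())
# candidate reach for grasps: j6
for name,pos,ph in [('fix',[508,195],np.radians(60)),('cr',[466,-193],np.radians(120))]:
  for k in (-2,-1,0,1):
    for z in (90,350):
      j=manip.inverse_kinematics([*pos,z],q(ph+k*np.pi));print(name,k,z,None if j is None else np.round(j,2).tolist())
E
```

```text
[[0.24, -0.97, -0.0], [-0.97, -0.24, -0.0], [0.0, 0.0, -1.0]]
[[1.0, -0.0, 0.0, 0.27], [-0.0, -0.96, -0.28, -72.14], [0.0, 0.28, -0.96, -142.12], [0.0, 0.0, 0.0, 1.0]] [[379.9211315655912, 0.0, 322.2113908047865], [0.0, 379.9211315655912, 242.3465244281463], [0.0, 0.0, 1.0]]
fix -2 90 [0.27, 0.02, 2.01, -0.0, 1.11, -0.78]
fix -2 350 [0.27, -0.16, 1.73, -0.0, 1.57, -0.78]
fix -1 90 [0.27, 0.02, 2.01, -0.0, 1.11, 2.36]
fix -1 350 [0.27, -0.16, 1.73, -0.0, 1.57, 2.36]
fix 0 90 [0.27, 0.02, 2.01, -0.0, 1.11, -0.78]
fix 0 350 [0.27, -0.16, 1.73, -0.0, 1.57, -0.78]
fix 1 90 [0.27, 0.02, 2.01, -0.0, 1.11, 2.36]
fix 1 350 [0.27, -0.16, 1.73, -0.0, 1.57, 2.36]
cr -2 90 [-0.5, -0.07, 2.09, -0.0, 1.11, -2.59]
cr -2 350 [-0.5, -0.25, 1.81, -0.0, 1.58, -2.59]
cr -1 90 [-0.5, -0.07, 2.09, -0.0, 1.11, 0.55]
cr -1 350 [-0.5, -0.25, 1.81, -0.0, 1.58, 0.55]
cr 0 90 [-0.5, -0.07, 2.09, -0.0, 1.11, -2.59]
cr 0 350 [-0.5, -0.25, 1.81, -0.0, 1.58, -2.59]
cr 1 90 [-0.5, -0.07, 2.09, -0.0, 1.11, 0.55]
cr 1 350 [-0.5, -0.25, 1.81, -0.0, 1.58, 0.55]
```

```bash
python3 - <<'E'
from h import *
print(manip.get_time_s())
manip.move_pose([508,195,230],q(np.radians(68))); print(manip.get_time_s())
p,T=wrist('wf')
p['extrinsics']=T
for k in ['pin_mid']: print(k,[(np.round(r['location'],1).tolist(),round(r['score'],2)) for r in models.spot_point(p,k)[:3]])
manip.move_pose([466,-193,240],q(np.radians(-60))); print(manip.get_time_s())
p,T=wrist('wc')
for k in ['grip','plate_mid','tab_a_face','cradle','catch_mid']: print(k,[(np.round(r['location'],1).tolist(),round(r['score'],2)) for r in models.spot_point(p,k)[:3]])
print(manip.get_time_s())
E
```

```text
0.85
3.9917
pin_mid [([506.2, 190.4, 24.2], 0.98)]
5.5417
grip [([463.5, -192.1, 67.7], 0.64)]
plate_mid [([466.7, -192.1, 16.5], 0.76)]
tab_a_face [([458.1, -169.2, 65.9], 0.7)]
cradle []
catch_mid []
5.8417
```

View pics/wf.png

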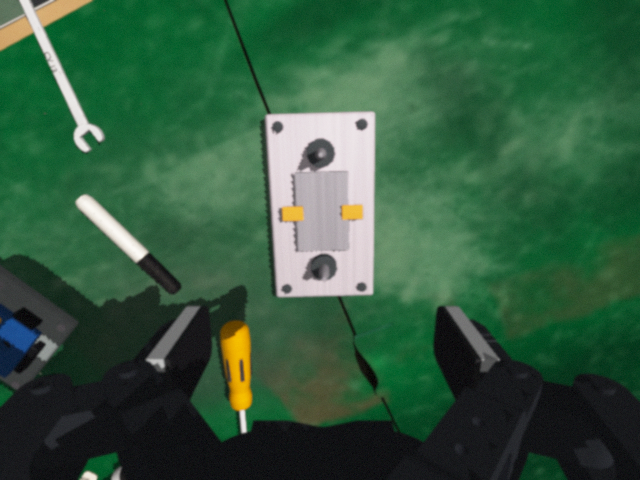

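View pics/wc.png

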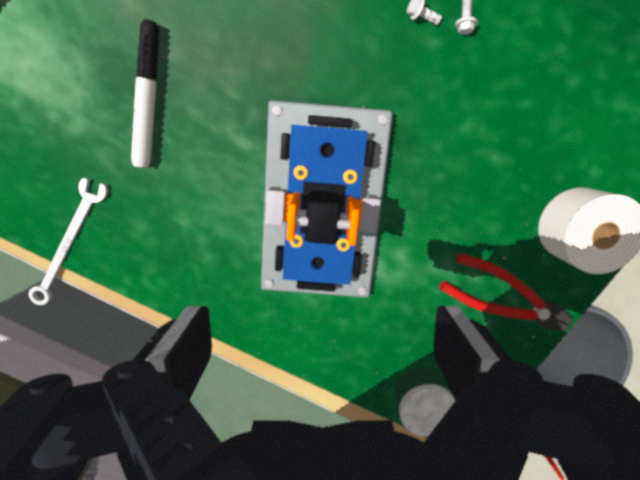

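```bash
cat >> h.py <<'E'
def load(n):
    d=np.load(f'pics/{n}.npz');return {k:d[k] for k in d.files}
def ray(p,uv,z):
    a=toworld(p,uv,0.,p['T']);b=toworld(p,uv,100.,p['T']);t=(z-a[2])/(b[2]-a[2]);return a+t*(b-a)
E
python3 - <<'E'
from h import *
f=load('wf');c=load('wc')
def crop(p,x0,y0,w,h,s,n): cv2.imwrite('pics/'+n+'.png',cv2.cvtColor(cv2.resize(p['pixels'][y0:y0+h,x0:x0+w],None,fx=s,fy=s,interpolation=cv2.INTER_CUBIC),cv2.COLOR_RGB2BGR))
a=cv2.resize(f['pixels'][130:180,290:350],None,fx=6,fy=6,interpolation=cv2.INTER_CUBIC);b=cv2.resize(f['pixels'][245:295,290:350],None,fx=6,fy=6,interpolation=cv2.INTER_CUBIC)
cv2.imwrite('pics/pins.png',cv2.cvtColor(np.hstack([a,b]),cv2.COLOR_RGB2BGR))
crop(c,255,95,145,205,2.9,'tmpl')
pc=cloud(f,np.ones((480,640),bool),f['T']);
# fixture base: z 10..18
hs=cv2.cvtColor(f['pixels'],cv2.COLOR_RGB2HSV)
m=np.zeros((480,640),bool);m[105:302,260:382]=1
P=cloud(f,m,f['T']);print('hist',np.histogram(P[:,2],bins=np.arange(-6,60,3)))
B=P[(P[:,2]>8)];r=cv2.minAreaRect(B[:,:2].astype(np.float32));print(r)
S=P[P[:,2]>33];from scipy.cluster.vq import kmeans2
ce,l=kmeans2(S,2,minit='++',seed=1)
for i in (0,1): print(ce[i],len(S[l==i]),S[l==i][:,2].max(), S[l==i][S[l==i][:,2]>44].mean(0))
# template
hs=cv2.cvtColor(c['pixels'],cv2.COLOR_RGB2HSV)
m=(hs[...,0]>100)&(hs[...,0]<120)&(hs[...,1]>150);m[:110]=0;m[300:]=0;m[:,:260]=0;m[:,395:]=0
P=cloud(c,m,c['T']);print('blue z',np.percentile(P[:,2],[5,50,95]))
B=P[abs(P[:,2]-np.median(P[:,2]))<6];print(cv2.minAreaRect(B[:,:2].astype(np.float32)))
m=(hs[...,0]>8)&(hs[...,0]<16)&(hs[...,1]>180);m[:190]=0;m[250:]=0;m[:,:275]=0;m[:,375:]=0
P=cloud(c,m,c['T']);P=P[P[:,2]>60];ce,l=kmeans2(P[:,:2],2,minit='++',seed=1);print('tabs',[(P[l==i].mean(0),P[l==i].max(0),(l==i).sum()) for i in(0,1)])
for uv in [(327,150),(317,263)]: print('hole',ray(c,uv,26))
E
```

```text
hist (array([   46,  3578,  1334,     0,     0,   524, 12018,   768,  3804,
        1353,   253,    14,    14,    15,    12,    24,    53,    47,
          44,    34,     0]), array([-6, -3,  0,  3,  6,  9, 12, 15, 18, 21, 24, 27, 30, 33, 36, 39, 42,
       45, 48, 51, 54, 57]))
((510.5795593261719, 193.53173828125), (100.41223907470703, 179.76025390625), 69.53535461425781)
[458.79621241 212.82003266  46.67501548] 108 52.825462151688384 [458.89198928 212.7428171   48.363224  ]
[560.16313089 174.96688555  44.20873619] 121 53.419006303362664 [560.94107101 174.6174546   48.38209778]
blue z [24.01117475 25.50409485 26.80527715]
((464.8992004394531, -192.96923828125), (152.5921173095703, 70.72735595703125), 25.487258911132812)
tabs [(array([ 462.67493852, -168.74439823,   81.70814992]), array([ 470.1508276 , -161.97504579,   90.61033499]), np.int64(123)), (array([ 481.93152876, -212.87290647,   79.12036289]), array([ 491.46799661, -206.98332857,   90.77840144]), np.int64(144))]
hole [ 515.95044814 -169.08462701   26.        ]
hole [ 416.63851706 -215.58062637   26.        ]
```

View pics/pins.png

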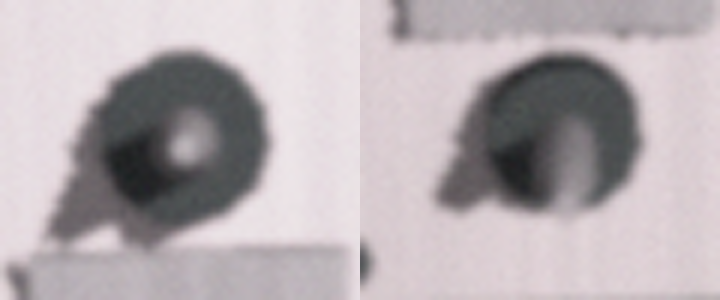

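View pics/tmpl.png

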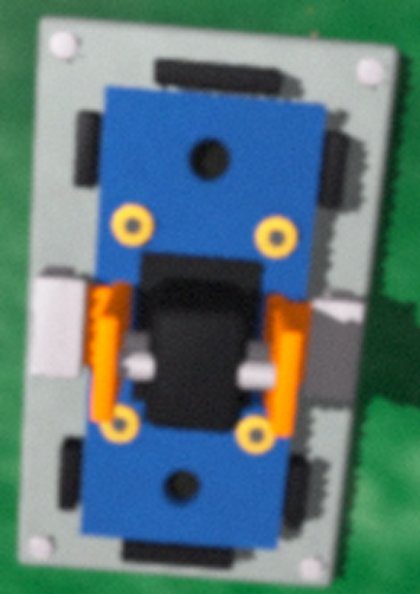

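Fixture: pins 109 mm apart (should be 110), centre about (510,193.7), x axis −20.5°. Template: holes 109.7 mm apart, centre about (465.8,−192.6), x axis 25.3°, plate top at 25.5 mm (should be 26). These agree with the given sizes, so I'll grasp.

```bash
python3 - <<'E'
from h import *
o=q(np.radians(25.3-90)); X,Y=465.8,-192.6
manip.move_pose([X,Y,130],o)
print(manip.move_straight([X,Y,50],vel=100,stop_force=15), manip.get_tcp_pos(),manip.get_contact_force())
p,T=wrist('pre'); 
effector.grasp(); manip.wait(0.2)
print(manip.get_opening(),np.round(manip.get_contact_force(),1),np.round(manip.get_moment(),2),manip.get_tcp_pos(),manip.get_time_s())
p,T=wrist('gr')
E
```

```text
False [ 466.44679172 -192.93900931   50.82172133] [ 0.85545738  0.72227245 -0.73889485]
0.46212909603627605 [-1.9  2.   9.2] [0.37 0.53 0.02] [ 467.07988196 -193.15001373   52.37669836] 8.05
```

View pics/gr.png

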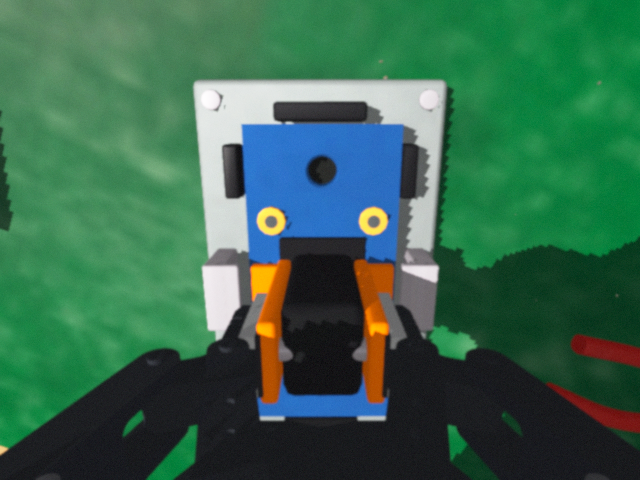

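The picture shows both tabs (270,330 and 375,330) pinched against the stops between the pads, with the template square to the gripper. I'll lift it.

```bash
python3 - <<'E'
from h import *
g=load('gr'); h=ray(g,(321,170),26); t=np.array(manip.get_tcp_pos()); R0=R.from_quat(manip.get_tool_rot()).as_matrix()
print('hole in tool',(R0.T@(h-t)))
print(manip.move_straight([465.8,-192.6,75],vel=40,stop_force=30),np.round(manip.get_contact_force(),1),manip.get_tcp_pos(),manip.get_opening())
p,T=wrist('l1'); print(manip.get_time_s())
E
```

```text
hole in tool [ -0.23757552 -55.38418851  26.47478576]
False [-0.1  0.6 -3.1] [ 465.61724687 -192.51197278   74.83849422] 0.45443609354135567
8.925
```

View pics/l1.png

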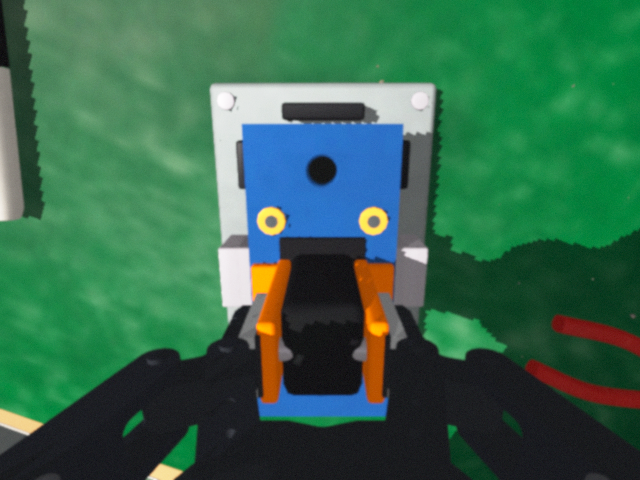

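Free of the cradle: the template is hanging level, force change about 4 N. Carrying it to above the fixture.

```bash
python3 - <<'E'
from h import *
manip.move_straight([465.8,-192.6,160],vel=150)
manip.move_pose([510,193.7,150],q(np.radians(69.5)))
manip.move_straight([510,193.7,100],vel=100); manip.wait(0.3)
p,T=wrist('hov'); print(manip.get_tcp_pos(),manip.get_opening(),np.round(manip.get_contact_force(),1),manip.get_time_s())
E
```

```text
[510.32339282 193.84277001 100.59634029] 0.4561181032754903 [ 0.   0.8 -4.9] 12.0917
```

View pics/hov.png

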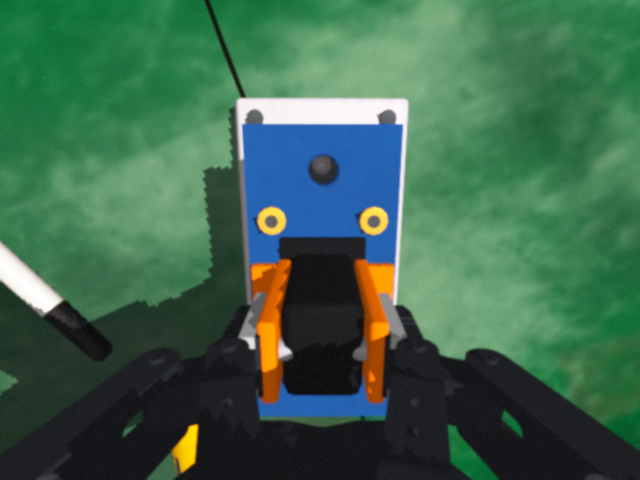

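```bash
python3 - <<'E'
from h import *
p=load('hov')
a=cv2.resize(p['pixels'][145:195,297:347],None,fx=11,fy=11,interpolation=cv2.INTER_CUBIC)
cv2.imwrite('pics/hz.png',cv2.cvtColor(a,cv2.COLOR_RGB2BGR))
P=cloud(p,np.ones((480,640),bool),p['T']);m=np.zeros((480,640),bool);m[155:183,309:336]=1
S=cloud(p,m,p['T']);print(np.histogram(S[:,2],bins=np.arange(10,90,5)))
a=S[(S[:,2]>38)&(S[:,2]<60)];print(a.mean(0),a[:,2].max(),len(a))
E
```

```text
(array([  0,   0, 317,   3,   2,   0,  93, 104,  76,   0,   0,  21, 137,
         0,   0]), array([10, 15, 20, 25, 30, 35, 40, 45, 50, 55, 60, 65, 70, 75, 80, 85]))
[458.76241264 212.67545293  47.01664479] 52.997073180411064 273
```

View pics/hz.png

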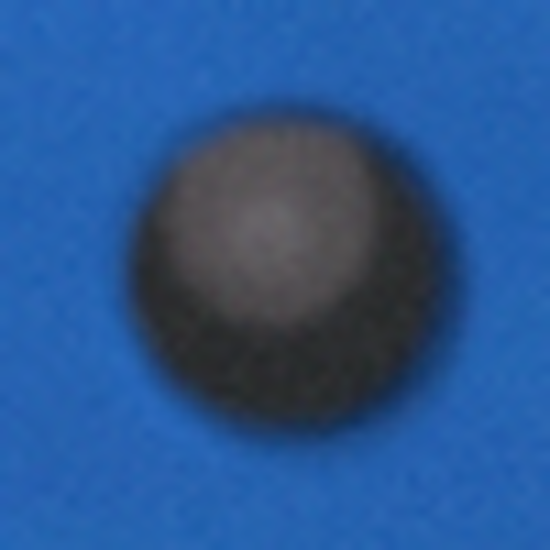

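```bash
python3 - <<'E'
from h import *
p=load('hov'); h=ray(p,(323.2,169.2),74.2); t=ray(p,(321.4,165.5),52)
print(h,t,t-h, R.from_matrix(p['T'][:3,:3]@np.array(p['T_tool_cam'])[:3,:3].T).as_matrix().T@(t-h))
print(ray(p,(321.4,165.5),45))
# fixture side edges
P=cloud(p,np.ones((480,640),bool),p['T']);d=np.radians(-20.5);ux=np.array([np.cos(d),np.sin(d)]);uy=np.array([-ux[1],ux[0]])
rel=P[:,:2]-[510.2,193.7];a=rel@ux;b=rel@uy
fx=(P[:,2]>9)&(P[:,2]<18)&(abs(a)<100)&(abs(b)<60)
for lo in range(-95,100,15):
    s=fx&(a>=lo)&(a<lo+15)
    if s.sum()>5: print('fix',lo,round(b[s].min(),1),round(b[s].max(),1),s.sum())
bl=(abs(P[:,2]-74)<4)&(abs(a)<90)&(abs(b)<60)
for lo in range(-90,90,15):
    s=bl&(a>=lo)&(a<lo+15)
    if s.sum()>5: print('tmpl',lo,round(b[s].min(),1),round(b[s].max(),1),s.sum())
E
```

```text
[458.7102979 213.5468329  74.2      ] [458.77782186 212.65274302  52.        ] [  0.06752396  -0.89408988 -22.2       ] [-0.83110404  0.35183241 22.19976208]
[459.35762606 212.42729545  45.        ]
fix -95 -50.3 49.9 2924
fix -80 -50.3 50.0 1701
fix -65 -50.3 49.8 222
fix -50 -50.4 49.8 220
fix -35 -50.2 50.0 198
fix -20 -50.4 50.0 192
fix -5 -50.4 49.9 181
fix 10 -50.4 49.8 170
fix 25 -50.4 49.8 156
tmpl -75 -34.6 34.9 5435
tmpl -60 -34.5 34.9 4774
tmpl -45 -34.5 34.9 4996
tmpl -30 -34.4 34.9 4473
tmpl -15 -34.5 34.9 656
tmpl 0 -34.2 34.9 41
tmpl 45 -22.0 22.8 99
tmpl 60 -34.0 34.8 2306
tmpl 75 -32.8 34.1 102
```

Angle matches within about 0.2°. The hole-to-pin offset is about 0.9 mm, against 1.5 mm of play plus the taper. I'll correct it and lower with a force guard.

```bash
python3 - <<'E'
from h import *
X,Y=510.1,193.1
manip.move_straight([X,Y,92],vel=60)
print(manip.move_straight([X,Y,64],vel=40,stop_force=15),manip.get_tcp_pos(),np.round(manip.get_contact_force(),1))
print(manip.move_straight([X,Y,54],vel=20,stop_force=12),manip.get_tcp_pos(),np.round(manip.get_contact_force(),1),np.round(manip.get_moment(),2))
p,T=wrist('dn')
P=cloud(p,np.ones((480,640),bool),T);hs=cv2.cvtColor(p['pixels'],cv2.COLOR_RGB2HSV)
m=(hs[...,0]>100)&(hs[...,0]<120)&(hs[...,1]>150)
P=cloud(p,m,T);print('blue z',np.percentile(P[:,2],[5,50,95]))
near=np.linalg.norm(P[:,:2]-[458.8,212.7],axis=1)<25; far=np.linalg.norm(P[:,:2]-[561,174.6],axis=1)<25
print(np.median(P[near,2]),np.median(P[far,2]),far.sum(),manip.get_opening(),manip.get_time_s())
E
```

```text
False [510.3129604  193.16326859  64.17421047] [-0.8  1.  -3.9]
True [510.65463029 193.23422586  58.42278109] [ 0.7 -0.4  4.4] [-0.04  0.24 -0.05]
blue z [30.50198053 31.5429768  32.6297705 ]
31.536686565880018 31.524403010030937 1303 0.45439317636570076 13.6667
```

View pics/dn.png

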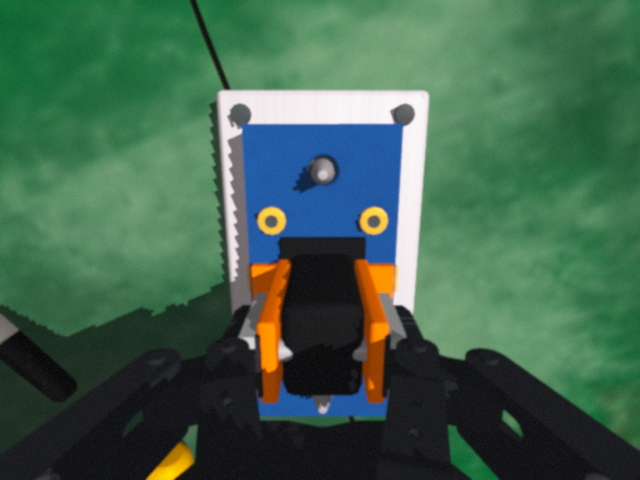

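Contact came at TCP z 58.4, as predicted. The plate top reads 31.5 mm at both ends (32 expected), and a pin shows in each hole (322,170 and 322,400). Releasing.

```bash
python3 - <<'E'
from h import *
effector.let_go(); manip.wait(0.3); print(manip.get_opening(),np.round(manip.get_contact_force(),1))
t=manip.get_tcp_pos()
manip.move_straight([t[0],t[1],150],vel=120,stop_force=15); manip.move_straight([510,193,230],vel=200)
p,T=wrist('end'); hs=cv2.cvtColor(p['pixels'],cv2.COLOR_RGB2HSV)
m=(hs[...,0]>100)&(hs[...,0]<120)&(hs[...,1]>150)
P=cloud(p,m,T)
for c in ([458.8,212.7],[561,174.6]):
    k=np.linalg.norm(P[:,:2]-c,axis=1)<22; print(np.median(P[k,2]),k.sum())
save(camera('top'),'topend'); print(manip.get_time_s())
E
```

```text
0.9983937439872538 [-0.8 -0.2  0.3]
31.455327838647463 1802
31.55574174450132 1290
16.075
```

View pics/end.png

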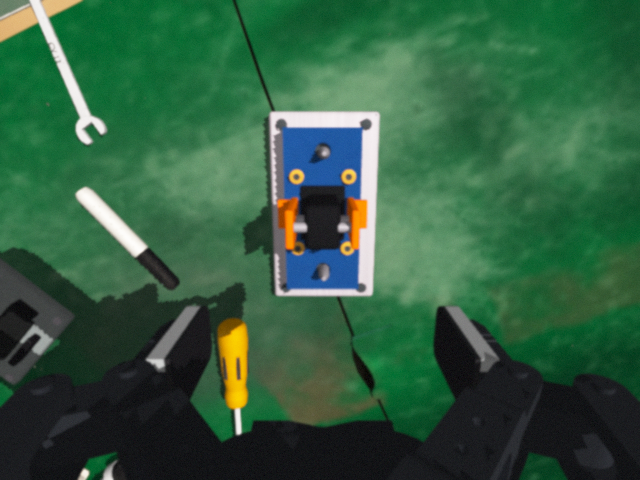

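View pics/topend.png

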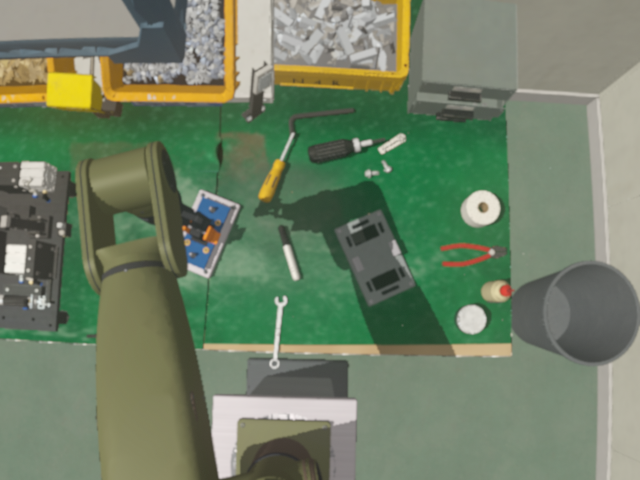

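The template lies flat on the fixture with a pin through each hole, at (323,152) and (323,271) in the wrist picture, and the tabs are free. In the top picture the cradle is empty and the bystanders have not moved.

```bash
python3 -c "
from h import *
ticket.close_job()"
```

```text
the job is handed in; nothing more can be done
```

The template is off the cradle and fully home on the drilling fixture, and the job is handed in at about 16 s of the 45 s allowed. I pinched both tabs to their stops, lifted the template out and lowered it over both pins. I let go of the tabs only once it had seated.

- **Seating:** contact came at TCP height 58.4 mm, as predicted. After release the plate top read 31.5 mm at both ends (32 mm expected), within the roughly 2 mm calibration.
- **Pins and tabs:** the last wrist picture shows a pin through each hole and the tabs sprung out.
- **Surroundings:** the gripper is clear of everything, with no contact force left on it. The last top picture shows the cradle empty and the other things on the bench where they were.

None of these checks failed or disagreed with the others. I did not look again after handing in.

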